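Load the torch cell into the charger

ROBOT

A 6-joint arm with a two-finger parallel gripper is mounted at the origin on the work surface. World frame = base frame: x ahead of the robot, y to its left, z up, the work surface at z = 0. Lengths are in mm, angles in rad, forces in N, time in s.
With the tool pointing down it reaches from about 375 to 975 mm from the base axis. Payload 3.8 kg.
Tool frame: the origin (TCP) lies between the finger pads; the fingertips stand 14 mm ahead of it and the grasp point (between the pads) lies 5 mm behind it (tcp_to_tips is the distance from the TCP to the fingertips, in mm); z points along the fingers, y is the line along which they close (so a half turn about z gives the same grasp; the last joint's range is limited). The gripper opens to 88 mm and grips with 3 to 60 N. Pads are 18 mm wide; open, the fingers measure 123 mm over their backs; the gripper's body (75 mm by 187 mm) begins 45 mm behind the grasp point.
Start: joints at [-1.152, 0.264, 1.604, -0, 1.274, -0.037], TCP at [297.116, -606.086, 226.006] pointing down, gripper open.
Joint ranges: [-2.63, 2.63], [-0.94, 2.18], [0.31, 2.57], [-1.31, 4.45], [0, 2.66], [-2.55, 2.55]. Speed limits (rad/s): [2.57, 2.57, 3.14, 3.14, 3.14, 3.14].

INTERFACE

Orientations are given as a unit quaternion [x, y, z, w].
In Python, from plant import move_to, servo_line, goto_joints, set_gripper, sleep, inverse_kinematics, camera, camera_model, IKError, sign_off, get_t, get_joint_positions, get_joint_vel, get_effort, get_ee_pos, get_orientation, get_wrist_force, get_ft_torque, get_width, get_finger_force, tcp_to_tips gives the robot as it stands. Calls block until the motion is done:
- move_to(position, orientation): joint-space move of the TCP to a pose.
- servo_line(position, speed=150, rot=None, until_force=None): straight line of the TCP; rot=None keeps the orientation; speed is the mean speed in mm/s. With until_force (N) it stops when the force on the tool has changed by that much, and returns True; else False.
- goto_joints(angles): joint-space move.
- set_gripper(opening): finger opening in mm; the grip force is fixed at half the most; returns when the fingers have stopped.
- sleep(seconds).
- inverse_kinematics(position, orientation): joint angles nearest the present ones, or None.
- camera(name): name is "scene" or "top" or "wrist"; returns the picture (420x560x3 uint8, red, green, blue); there is no depth.
- camera_model(name): a dict with "intrinsics" (3x3 intrinsics, pixels), "world_from_camera" (4x4, takes a point from camera to world coordinates); the wrist camera has in their place "tool_from_camera" (4x4, takes a point from camera to tool coordinates, whose origin is the TCP and whose axes are the flange's). Camera axes: x right, y down, z forward; pixel columns grow to the right and rows downward; lengths in mm; the calibration is good to about 2 mm. A picture is of the moment at which its call begins: read the wrist's pose just before it. camera_model takes no time and is no camera call.
A pose or a line that the arm cannot do raises IKError and nothing moves.
- sign_off(): hands the job in; it is judged then, once.
Readings, each from a call of its own:
- get_t(): time.
- get_joint_positions(): joint angles.
- get_joint_vel(): joint speeds.
- get_effort(): joint torques, N m.
- get_ee_pos(): TCP position.
- get_orientation(): TCP orientation.
- get_wrist_force(): force on the tool from outside, world axes, zero at the start.
- get_ft_torque(): the same for the moment, N m.
- get_width(): finger opening in mm.
- get_finger_force(): force on a finger pad.
Only numpy, scipy, OpenCV 4.12 (cv2) and the standard library are available. Lean on these libraries where they do the work, as an engineer would, in place of code of your own. Each camera call takes 0.05 s, during which the arm holds its last target. There are 200 camera calls.

TASK

Take the larger of the two battery cells out of the aluminium tray and load it into the single-bay charger: press its flat end against the coil-spring plate, then tip its button end down past the steel retaining lip so that the cell lies fully home in the bay, button end under the lip, held there by the spring. Let go of it, and leave the smaller cell in its place in the tray.

Things in the scene. Friction and masses are not known exactly. Their poses are not given: they have to be found in the camera images.
- cell: Larger cell: grey cylinder, 21 mm diameter, 70 mm long, 70 g, steel button on one end, other end flat. Origin at the cylinder's middle; x along it to the button, z up at start. Lies level in a groove of a fixed aluminium tray (base 6 mm thick), axis 30 mm above the cabinet top, on saddles 28 mm high at 19 to 25 mm from its middle; between these both sides are free for fingers.
- cell_button (a point): Centre of the outer face of the larger cell's button (10 mm diameter, 3 mm proud): 38 mm along the cell's x from its origin. At the start it already points within 40 degrees of the charger's x axis.
- charger: Fixed one-bay charger on a slab 18 mm high. Origin on the cabinet top below the seated cell's middle; x along the bay from spring to lip, z up. Seated, the cell is level with origin at (0, 0, 38) mm, button face at (38, 0, 38) on the end wall. V saddles at x -30 to -20 and 20 to 29 mm, 36 mm high, 15 mm to each side, centre the cell; between them the sides are open for fingers.
- charger_lip (a point): Middle of the free edge of the steel retaining lip, on its underside: (31, 0, 51) mm in the charger's frame. The lip, 32 mm wide, juts 7 mm from the end wall over the cell; lip and wall top is 54.5 mm above the cabinet. From lip edge to free spring plate is 62 mm, so the cell enters only tipped, flat end low, with the spring pressed, about 11 mm back from its seated place.
- plunger (a joint): Travel in m of the steel plate on the coil spring: 0 free, 0.020 at its stop, about 0.004 with the cell seated. The plate is 24 mm wide, 23 to 57 mm above the cabinet, face at charger x = -31 mm when free, moving to -x when pressed; 1.1 N starts it, 0.22 N more per mm. The block behind it, x -72 to -60 mm, is 54 mm high.
- small_cell: Smaller cell, to be left alone: same looks, 14.5 mm diameter, 48 mm long, button 2 mm proud. Lies in the tray's other groove, 80 mm beside the larger one, axis 25 mm above the cabinet top. Origin at its middle, x along it to its button.
Mind the look-alikes: they are no part of the job. Leave any brown or turquoise look-alike of the cell alone.

How it is judged (in metres and radians):
On the way:
1. the larger cell, its flat end to the spring and its button end still up above its seated place, presses the spring plate back by 7 mm or more (value of joint plunger above 0.007 m and contact force between cell and charger above 0.5 N and z of cell_button in the frame of charger above 0.044 m and x of cell_button in the frame of charger above 0 m).
At the end, for the whole second after the job is handed in: The larger cell lies at rest in the charger's bay, button end under the lip: its button's face within 6 mm of the seated place along the bay and sideways, button and middle between 32 and 43 mm high, axis within 10 degrees of the bay's, the spring plate still pressed by more than 1 mm (x of cell_button in the frame of charger between 0.032 and 0.042 m and y of cell_button in the frame of charger between -0.006 and 0.006 m and z of cell_button in the frame of charger between 0.032 and 0.043 m and z of cell in the frame of charger between 0.032 and 0.043 m and angle between the x axis of cell and the x axis of charger, either way round below 0.17 rad and value of joint plunger above 0.001 m and linear speed of cell below 0.02 m/s); the robot touches nothing.
It fails at once if the smaller cell is moved more than 20 mm (distance of small_cell from where it was at the start of the episode above 0.02 m).
It also fails if it takes over 42 s, if anything falls off the work surface, if the arm or the gripper's body presses on something with over 40 N, if the wrist force passes 120 N, or if a joint passes its speed limit or range.

## Working session

There is one attempt and no reset: what is moved stays moved. The work goes in short steps, each a Python script; the robot and the scene stay as the last script left them, time stands still between calls to the robot, and variables do not carry over. Pictures are saved under pics/ and viewed, at most 10 in all, crops included, and the job is handed in when it is done.

```bash
mkdir -p pics; ls
python3 - <<'E'
from plant import *
import cv2,numpy as np
print(get_t(), get_ee_pos(), get_orientation())
for n in ("scene","top"):
    im=camera(n); cv2.imwrite(f"pics/{n}.png",im[:,:,::-1]); m=camera_model(n)
    print(n,np.round(m["intrinsics"],1).tolist(),np.round(m["world_from_camera"],3).tolist())
print(camera_model("wrist"))
a=cv2.imread("pics/top.png"); cv2.imwrite("pics/top_v.png",cv2.resize(a,(800,600)))
E
```

```text
pics
0.0 [ 296.81962576 -605.41465496  224.69960577] [ 9.74141530e-01  2.25935893e-01 -2.26901120e-04 -1.09538581e-03]
scene [[411.6, 0.0, 283.6], [0.0, 411.6, 212.1], [0.0, 0.0, 1.0]] [[-0.187, 0.616, -0.765, 1253.68], [0.982, 0.107, -0.154, 144.648], [-0.013, -0.781, -0.625, 602.989], [0.0, 0.0, 0.0, 1.0]]
top [[392.9, 0.0, 280.2], [0.0, 392.9, 216.2], [0.0, 0.0, 1.0]] [[-0.018, -0.985, 0.173, 480.428], [-0.999, 0.025, 0.04, 8.342], [-0.044, -0.172, -0.984, 702.609], [0.0, 0.0, 0.0, 1.0]]
{'intrinsics': array([[363.11612375,   0.        , 284.21251079],
       [  0.        , 363.11612375, 206.29121455],
       [  0.        ,   0.        ,   1.        ]]), 'tool_from_camera': array([[ 3.27140608e-05, -9.61344911e-01, -2.75346982e-01,
         7.03340659e+01],
       [ 9.99999999e-01,  2.03198603e-05,  4.78656650e-05,
         1.96739740e-02],
       [-4.04204013e-05, -2.75346983e-01,  9.61344911e-01,
        -1.58667910e+02],
       [ 0.00000000e+00,  0.00000000e+00,  0.00000000e+00,
         1.00000000e+00]])}
```

View pics/top_v.png

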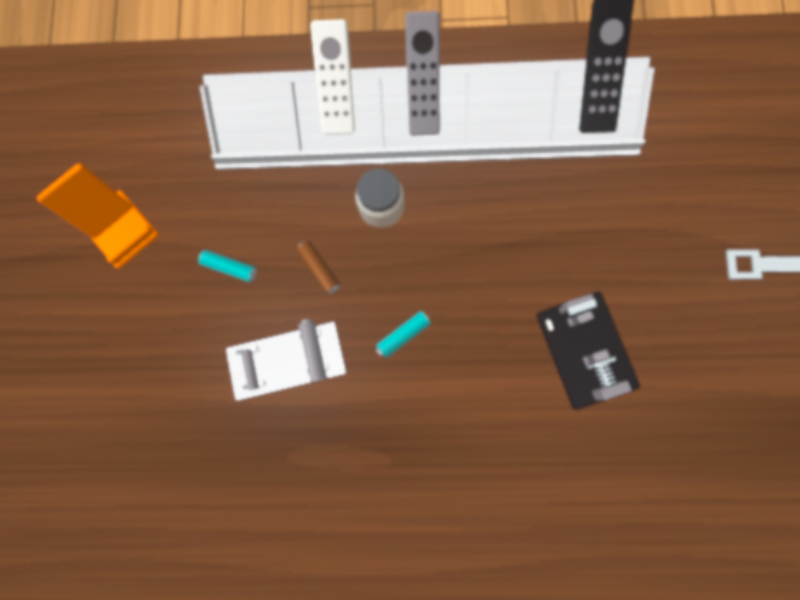

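View pics/scene.png

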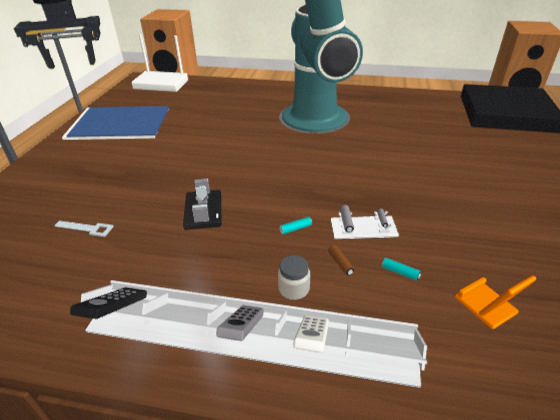

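The top view (800 px wide) shows the white-looking tray at (285,360) with two grey cells. The larger one is at (312,350) and the smaller one at (248,368). The charger is the black slab at (588,350), with its lip end at (580,305) and its spring block at (608,388). The turquoise pieces at (226,265) and (403,333) and the brown one at (318,266) are look-alikes. The grey cell at (312,350) fits the description because it is grey, the larger of the two, and in the tray. Next I'll take closer wrist views.

```bash
cat > h.py <<'E'
from plant import *
import numpy as np, cv2
from scipy.spatial.transform import Rotation as R
def rot(phi,th=0,flip=0):
    """tool down, closing line across the axis at yaw phi; th tips the axis' +x end up"""
    m=R.from_euler('z',phi)*R.from_euler('y',-th)*R.from_matrix(np.diag([1.,-1,-1]))
    if flip: m=m*R.from_euler('z',np.pi)
    return m
def ray(K,T,uv,z):
    d=T[:3,:3]@np.linalg.inv(K)@np.array([uv[0],uv[1],1.]); o=T[:3,3]
    return o+d*(z-o[2])/d[2]
def fixed(n,uv,z):
    m=camera_model(n); return ray(m["intrinsics"],m["world_from_camera"],uv,z)
def wristT():
    T=np.eye(4); T[:3,3]=get_ee_pos(); T[:3,:3]=R.from_quat(get_orientation()).as_matrix()
    return T@camera_model("wrist")["tool_from_camera"]
E
python3 - <<'E'
from h import *
s=.7
c1=fixed("top",(305*s,322*s),30);c2=fixed("top",(320*s,380*s),30)
l=fixed("top",(580*s,303*s),54);b=fixed("top",(612*s,390*s),54)
print("cell",c1,c2,np.linalg.norm(c1-c2)); print("chg",l,b,np.linalg.norm(l-b))
v=c1-c2; pc=np.arctan2(v[1],v[0]); w=l-b; ph=np.arctan2(w[1],w[0]); print(np.degrees([pc,ph]))
cm=(c1+c2)/2; 
out={}
for f in (0,1):
    q=rot(pc,0,f).as_quat(); tx=rot(pc,0,f).as_matrix()[:,0]
    print(f, inverse_kinematics(cm-[0,0,0]+[0,0,100]-0*tx,q), inverse_kinematics((l+b)/2+[0,0,20],rot(ph,0.44,f).as_quat()))
E
```

```text
cell [585.15783802 152.36831315  30.        ] [514.39257708 133.41818198  30.        ] 73.25864881800577
chg [ 595.89122432 -174.07656411   54.        ] [ 495.42804719 -202.46233175   54.        ] 104.39636853477077
[14.99141552 15.77758455]
0 [ 2.10436887e-01  1.42870257e-01  1.93384056e+00 -4.44089210e-16
  1.06488184e+00  1.51958365e+00] [-0.57312212  0.06273063  2.21645443  0.56521842  0.63934352  0.30138462]
1 [ 2.10436887e-01  1.42870257e-01  1.93384056e+00 -4.44089210e-16
  1.06488184e+00 -1.62200900e+00] None
```

Run:
```python
from h import *
import pickle
D={}
for n,c,ph in (("chg",np.array([552,-187,0.]),np.radians(16)),("cell",np.array([550,143,0.]),np.radians(15))):
    r=rot(ph); p=c-45*r.as_matrix()[:,0]; p[2]=130
    move_to(p,r.as_quat()); sleep(.3)
    T=wristT(); im=camera("wrist"); D[n]=(im,T); print(get_t(),T[:3,3])
    cv2.imwrite(f"pics/w_{n}.png",cv2.resize(im[:,:,::-1],(800,600)))
pickle.dump(D,open("D.pkl","wb"))
```

```text
2.1583 [ 576.36284165 -180.81308767  288.78490138]
3.7583 [574.80973974 148.51183332 288.64325552]
```

View pics/w_chg.png

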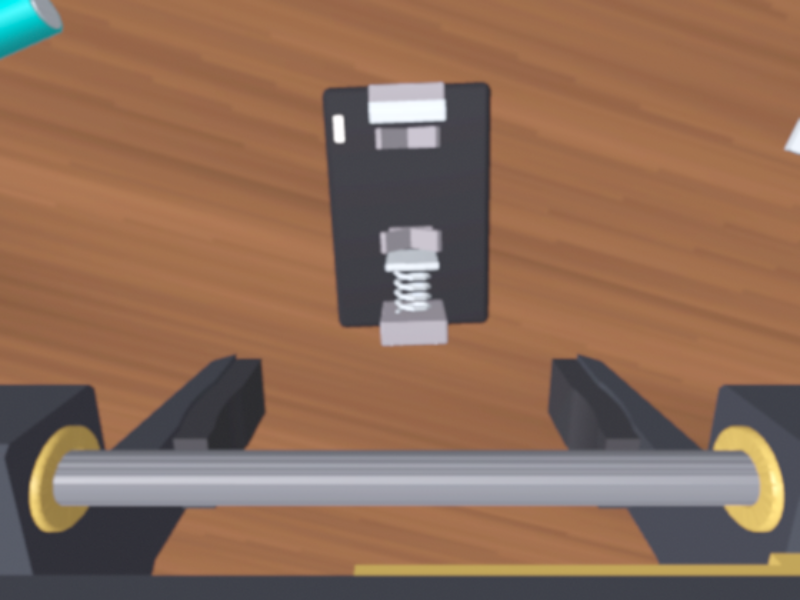

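View pics/w_cell.png

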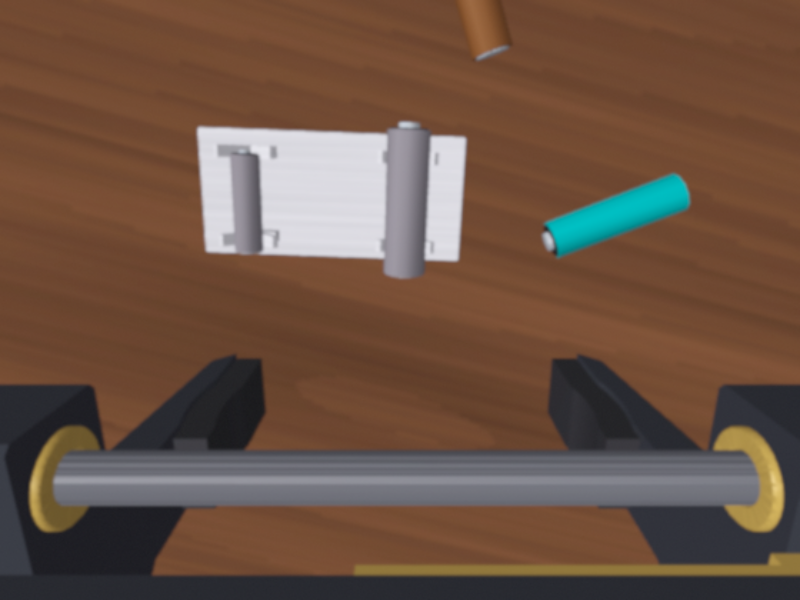

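The charger view shows the lip and wall at (407,83–122), the plate at (412,251–270), the block at (414,302–345), and the slab's top corners at (325,90) and (489,84). The cell view shows the larger grey cell with its button at (408,124) and its flat end at (404,275). It is grey and in the tray, while the smaller cell is at (246,202) and the turquoise and brown ones lie loose outside. I'll confirm in one enlarged crop of both.

Run:
```python
from h import *
import pickle
D=pickle.load(open("D.pkl","rb"))
a=D["chg"][0][50:250,220:350]; b=D["cell"][0][75:205,255:320]
A=cv2.resize(a,None,fx=3,fy=3,interpolation=2); B=cv2.resize(b,None,fx=4.6,fy=4.6,interpolation=2)
o=np.zeros((600,800,3),np.uint8); o[:A.shape[0],:A.shape[1]]=A; o[:B.shape[0],420:420+B.shape[1]]=B
cv2.imwrite("pics/crop.png",o[:,:,::-1])
h=cv2.cvtColor(D["cell"][0],cv2.COLOR_RGB2HSV)
for r in (80,84,86,88,90,92,95,110,130,150,165,175,185,190,192,194,196): print(r,D["cell"][0][r,264:306:2].mean(axis=1).astype(int).tolist())
```

```text
80 [78, 79, 80, 79, 78, 78, 76, 78, 76, 77, 78, 79, 80, 82, 82, 82, 84, 83, 84, 84, 83]
84 [79, 79, 80, 80, 79, 79, 79, 83, 104, 111, 110, 106, 94, 87, 82, 78, 77, 78, 79, 80, 81]
86 [79, 79, 78, 79, 79, 79, 79, 114, 187, 203, 200, 192, 169, 142, 119, 90, 78, 78, 78, 77, 77]
88 [79, 80, 79, 79, 81, 80, 81, 115, 183, 198, 195, 191, 174, 149, 129, 94, 77, 77, 78, 78, 78]
90 [78, 80, 79, 90, 118, 127, 131, 136, 144, 142, 135, 137, 128, 114, 106, 90, 80, 73, 81, 78, 78]
92 [112, 104, 99, 109, 138, 151, 156, 160, 158, 156, 153, 150, 144, 135, 128, 119, 109, 97, 88, 81, 79]
95 [220, 217, 216, 197, 147, 151, 157, 160, 159, 156, 154, 150, 143, 136, 127, 119, 109, 99, 103, 166, 174]
110 [225, 222, 173, 146, 146, 153, 159, 160, 158, 155, 153, 147, 139, 132, 123, 114, 104, 94, 158, 223, 197]
130 [221, 221, 218, 174, 149, 156, 158, 159, 156, 153, 149, 143, 135, 126, 117, 107, 96, 103, 190, 222, 222]
150 [219, 219, 214, 165, 152, 157, 159, 158, 155, 150, 145, 138, 128, 119, 110, 101, 93, 143, 215, 222, 222]
165 [220, 220, 206, 156, 154, 157, 159, 156, 152, 148, 142, 133, 124, 115, 105, 97, 94, 182, 221, 221, 221]
175 [226, 198, 166, 149, 155, 157, 158, 155, 150, 146, 139, 130, 121, 112, 103, 93, 114, 210, 216, 174, 212]
185 [87, 88, 116, 149, 155, 157, 158, 153, 148, 143, 136, 127, 118, 109, 100, 93, 84, 81, 81, 81, 82]
190 [85, 86, 111, 148, 155, 158, 157, 152, 148, 142, 135, 124, 116, 106, 98, 91, 84, 84, 84, 84, 82]
192 [85, 85, 90, 119, 140, 151, 153, 151, 148, 142, 135, 125, 115, 105, 98, 91, 88, 88, 86, 86, 85]
194 [86, 86, 86, 86, 92, 106, 115, 123, 136, 130, 124, 116, 102, 95, 90, 89, 87, 88, 87, 87, 87]
196 [85, 86, 86, 85, 86, 86, 85, 87, 88, 88, 88, 87, 86, 86, 85, 86, 85, 85, 86, 86, 87]
```

View pics/crop.png

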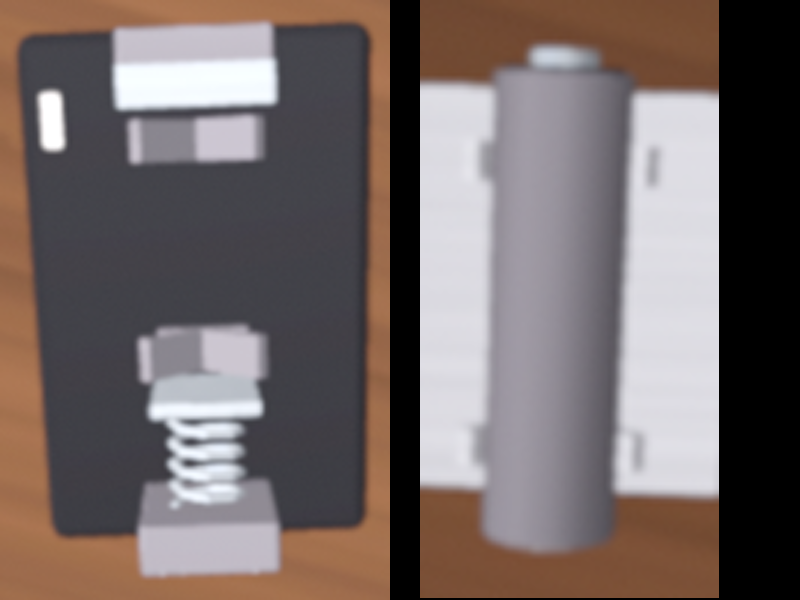

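Run:
```python
from h import *
import pickle
D=pickle.load(open("D.pkl","rb")); K=camera_model("wrist")["intrinsics"]
g=lambda n,u,v,z: ray(K,D[n][1],(u,v),z)
L=g("chg",285.7,85,54.5);P=g("chg",288.7,184.3,57);B1=g("chg",289.8,224.8,54);B2=g("chg",289.8,241,54)
print(L,P,B1,B2); print("lip-plate",np.linalg.norm((L-P)[:2]),"plate-b1",np.linalg.norm((P-B1)[:2]),np.linalg.norm((B2-B1)[:2]))
s=[g("chg",220+x/3,50+y/3,18) for x,y in ((22,38),(368,28),(362,522),(55,532))]
for i in range(4): v=s[i-1]-s[i]; print("slab side",np.linalg.norm(v),np.degrees(np.arctan2(v[1],v[0])))
xs=np.array([31,-31,-60,-72.]);pts=np.array([L,P,B1,B2])
for k in (0,1): print(np.polyfit(xs,pts[:,k],1))
print("ph",np.degrees(np.arctan2(*(L-B2)[1::-1])), "slabcentre",np.mean(s,0))
a=g("cell",285.6,95,30);b=g("cell",283.6,165,30); print("pc",np.degrees(np.arctan2(*(a-b)[1::-1])))
f=g("cell",286.2,89.8,40.5);r=g("cell",283,194.3,40.5);bt=g("cell",286.5,84.8,35)
print(f,r,np.linalg.norm(f-r),"mid",(f+r)/2,"btn",bt, np.degrees(np.arctan2(*(f-r)[1::-1])),"axis pt",a,b)
# same charger features in the first top picture, as a cross-check
```

```text
[ 586.44381323 -178.91294756   54.5       ] [ 527.732647   -197.78471652   57.        ] [ 500.16107391 -206.58253804   54.        ] [ 488.80537688 -209.87894227   54.        ]
lip-plate 61.66964166999262 plate-b1 28.941204292801874 11.824471910336529
slab side 121.40543474676228 -162.42946074053697
slab side 80.29581535759824 107.49053444999254
slab side 120.81191552476412 17.73590895621427
slab side 80.64586928535911 -72.087086192152
[  0.94804892 557.07134214]
[   0.30189121 -188.32737609]
ph 17.596405474904422 slabcentre [ 545.4064523  -192.09385374   18.        ]
pc 13.267524475049132
[582.6983775 149.2536617  40.5      ] [514.40340147 133.28060641  40.5       ] 70.13802283878947 mid [548.55088948 141.26713405  40.5       ] btn [585.97516236 149.89561617  35.        ] 13.163903170363225 axis pt [579.66773801 148.80634357  30.        ] [532.89802087 137.77843783  30.        ]
```

```bash
cat >> h.py <<'E'
CO=np.array([557.1,-188.3,0.]); PH=np.radians(17.65); G=6.
def tcp(xr,zrl,deg):
    """TCP pose with the held cell's upper rear corner at charger x=xr, lower rear corner at height zrl, tipped by deg"""
    t=np.radians(deg); u=np.array([np.cos(t),0,np.sin(t)]); n=np.array([-np.sin(t),0,np.cos(t)])
    p=np.array([xr+21*np.sin(t),0,zrl])+(35+G)*u+10.5*n
    return CO+R.from_euler('z',PH).apply(p), rot(PH,t).as_quat()
def go(xr,zrl,deg,speed=60,**k):
    p,q=tcp(xr,zrl,deg); s=servo_line(p,speed,rot=q,**k)
    f=R.from_euler('z',-PH).apply(get_wrist_force())
    print((xr,zrl,deg),"hit" if s else "",round(get_t(),2),"F",f.round(1),"err",(get_ee_pos()-p).round(1),"w",round(get_width(),1)); return s
E
python3 - <<'E'
from h import *
for a in ((-25,75,25),(-25,34,25),(-48,34,25),(-48,26,25),(-48,28,0),(-35,28,0),(-35,100,0)): assert inverse_kinematics(*tcp(*a)) is not None,a
pc=np.radians(13.2); q=rot(pc).as_quat(); m=np.array([548.55,141.27,0])+G*np.array([np.cos(pc),np.sin(pc),0])
set_gripper(50); move_to(m+[0,0,75],q); servo_line(m+[0,0,30],80)
print(get_t(),get_ee_pos()-m,get_wrist_force()); set_gripper(15); print(get_width(),get_finger_force())
servo_line(m+[0,0,110],200); print(get_width(),get_wrist_force(),get_t())
move_to(*tcp(-25,75,25)); sleep(.2); print(get_t(),get_width())
im=camera("wrist"); s=camera("scene"); 
o=np.hstack([cv2.resize(im,(533,400)),cv2.resize(s[120:300,130:250],(267,400))]); cv2.imwrite("pics/held.png",o[:,:,::-1])
E
```

```text
5.5833 [-5.33198266e-02 -2.46960526e-02  2.98018814e+01] [0.02226718 0.04812947 0.45958554]
14.88231416250134 0.0
14.8799701980033 [-0.22406083 -0.3044071  -0.23161301] 6.8
8.25 15.239859980368102
```

View pics/held.png

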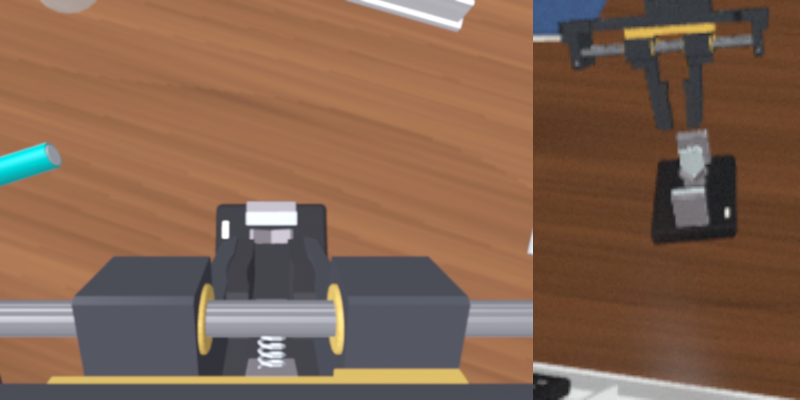

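The gripper is empty: the width reads 14.9 mm and no cell shows between the fingers. I'll look at the tray again.

Run:
```python
from h import *
import pickle
r=rot(np.radians(13.2)); p=np.array([550,143,0.])-45*r.as_matrix()[:,0]; p[2]=130
move_to(p,r.as_quat()); sleep(.2)
T=wristT(); im=camera("wrist"); t=camera("top"); pickle.dump((im,T,t),open("E.pkl","wb")); print(get_t())
o=np.hstack([cv2.resize(im,(533,400)),cv2.resize(t[200:300,140:206],(264,400))]); cv2.imwrite("pics/again.png",o[:,:,::-1])
```

```text
9.8833
```

View pics/again.png

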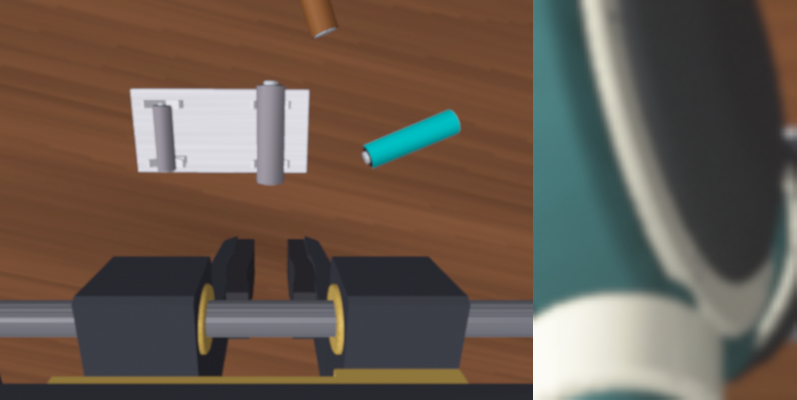

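Run:
```python
from h import *
import pickle
print(tcp_to_tips if not callable(tcp_to_tips) else tcp_to_tips(), get_width())
im,T,t=pickle.load(open("E.pkl","rb")); K=camera_model("wrist")["intrinsics"]
for uv,z in (((284,85.5),35),((284,193.5),40.5)): print(ray(K,T,uv,z))
pc=np.radians(13.2); q=rot(pc).as_quat(); m=np.array([548.55,141.27,0])+G*np.array([np.cos(pc),np.sin(pc),0])
set_gripper(50); print(get_width()); move_to(m+[0,0,75],q); print(servo_line(m+[0,0,30],100,until_force=5))
print(get_ee_pos()-m,get_t()); im=camera("wrist"); s=camera("scene")
set_gripper(15); print(get_width(),get_finger_force(),get_t()); sleep(.2); print(get_width(),get_finger_force()); im2=camera("wrist"); s2=camera("scene")
f=lambda a: cv2.resize(a[180:260,310:410],(375,300))
o=np.vstack([np.hstack([cv2.resize(im,(400,300)),cv2.resize(im2,(400,300))]),np.hstack([cv2.resize(x[180:260,310:417],(400,300)) for x in (s,s2)])]); cv2.imwrite("pics/close.png",o[:,:,::-1])
```

```text
14.0 15.30745340169238
[585.12503027 150.00213256  35.        ]
[514.66858989 133.61896901  40.5       ]
50.226452235864585
False
[5.86759556e-02 2.94702155e-02 3.03587252e+01] 11.55
15.146466280034526 0.0 12.3167
14.658912839421683 0.0
```

View pics/close.png

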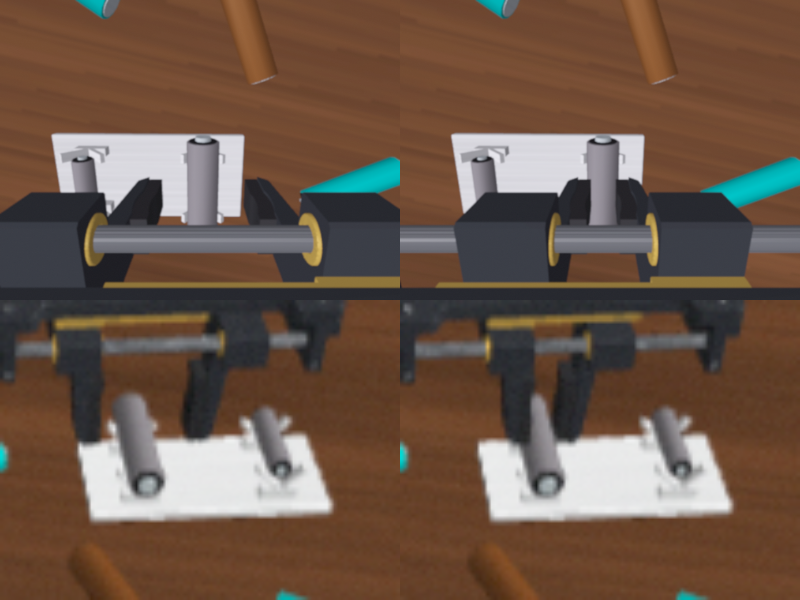

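The picture shows the closed fingertips standing above the cell when the TCP reads z=30. The image scale of the tips also puts them about 28 mm short of where they should be. I'll check by touch: lower the fingers gently onto the cell's top.

Run:
```python
from h import *
p=get_ee_pos(); p[2]=14
print(servo_line(p,30,until_force=4)); print(get_ee_pos(),get_wrist_force(),get_width(),get_t())
```

```text
True
[555.04654381 142.99626671  24.08748276] [-0.84388296  1.26871088  4.70179097] 14.861569416263569 12.9583
```

Contact came at TCP z=24.1, so the tips are about 27 mm short of the stated tool frame. I'll add that offset along the tool axis and grasp again.

```bash
cat >> h.py <<'E'
OFF=27.3
_t=tcp
def tcp(xr,zrl,deg):
    p,q=_t(xr,zrl,deg); return p+OFF*R.from_quat(q).as_matrix()[:,2],q
E
python3 - <<'E'
from h import *
for a in ((-25,75,25),(-25,34,25),(-48,34,25),(-48,26,25),(-48,28,0),(-35,28,0),(-35,100,0)): assert inverse_kinematics(*tcp(*a)) is not None,a
pc=np.radians(13.2); m=np.array([548.55,141.27,0])+G*np.array([np.cos(pc),np.sin(pc),0])
servo_line(m+[0,0,32],80); set_gripper(50); print(servo_line(m+[0,0,2.7],60,until_force=6),get_ee_pos()-m)
set_gripper(15); print(get_width(),get_finger_force()); im=camera("wrist")
servo_line(m+[0,0,90],180); print(get_width(),get_wrist_force(),get_t())
if get_width()>18: 
    move_to(*tcp(-25,75,25)); sleep(.2); print(get_t(),get_width())
im2=camera("wrist"); s=camera("scene"); 
o=np.hstack([cv2.resize(im2,(533,400)),cv2.resize(s[120:300,130:250],(267,400))]); cv2.imwrite("pics/held2.png",o[:,:,::-1])
E
```

```text
False [-0.22074145 -0.0616294   2.27299547]
20.03392740044936 29.992662272416055
20.22461474078619 [-0.01178834 -0.27172565 -0.26808945] 15.7667
17.2083 19.669322490668655
```

View pics/held2.png

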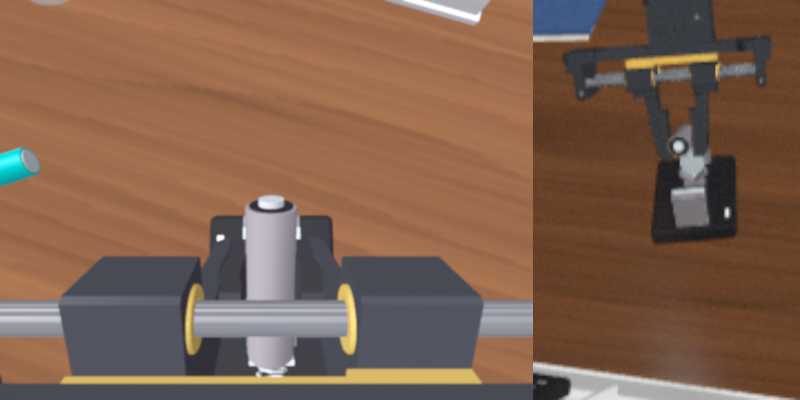

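The cell is held, button up and forward at (271,201), in line with the tool, above the charger. Now I'll press the spring.

Run:
```python
from h import *
go(-25,34,25,80,until_force=12)
for x in (-31,-36,-40,-44,-48): 
    if go(x,34,25,40,until_force=12): break
```

```text
(-25, 34, 25)  17.98 F [-1.  -0.8 -0.5] err [-0.2  0.  -0.5] w 20.1
(-31, 34, 25)  18.27 F [ 0.2  0.6 -2.1] err [ 0.1 -0.4  0.6] w 20.2
(-36, 34, 25)  18.55 F [ 2.2  0.4 -0.1] err [ 0.3 -0.3  0.5] w 19.9
(-40, 34, 25)  18.8 F [ 2.9 -0.  -0.1] err [ 0.2 -0.2  0.3] w 19.9
(-44, 34, 25)  19.05 F [ 3.4 -0.5 -0.2] err [ 0.2 -0.3  0.3] w 20.0
(-48, 34, 25)  19.3 F [ 5.  -1.5 -0.4] err [ 0.4 -0.2  0.3] w 20.2
```

The force follows the spring law, at 5.0 N for about 17 mm. Next I'll lower and tip the cell down past the lip.

Run:
```python
from h import *
for a in ((-48,26.5,25),(-48,26.5,19),(-48,27,13),(-48,27.5,7),(-48,28.5,3),(-48,28.5,0)):
    if go(*a,40,until_force=10): break
else: 
    go(-48,26.5,0,20,until_force=4)
im2=camera("wrist"); s=camera("scene"); 
o=np.hstack([cv2.resize(im2,(533,400)),cv2.resize(s[120:300,130:250],(267,400))]); cv2.imwrite("pics/tip.png",o[:,:,::-1])
```

```text
(-48, 26.5, 25)  19.63 F [ 4.6 -1.1  1.5] err [-0.   0.  -0.4] w 20.0
(-48, 26.5, 19)  19.98 F [ 5.3 -1.4 -0.3] err [ 0.2  0.3 -0.5] w 20.2
(-48, 27, 13)  20.28 F [ 4.1 -1.1 -1.3] err [ 0.5  0.2 -0.4] w 19.7
(-48, 27.5, 7)  20.56 F [ 5.9 -1.9 -0.7] err [ 0.6  0.2 -0.5] w 20.4
(-48, 28.5, 3)  20.81 F [ 4.9 -1.1 -1.6] err [ 0.3  0.2 -0.7] w 19.8
(-48, 28.5, 0)  21.06 F [ 5.1 -0.1 -0.6] err [ 0.2  0.4 -0.4] w 19.9
(-48, 26.5, 0)  21.31 F [3.4 4.  8.1] err [0.3 0.3 1.3] w 20.3
```

View pics/tip.png

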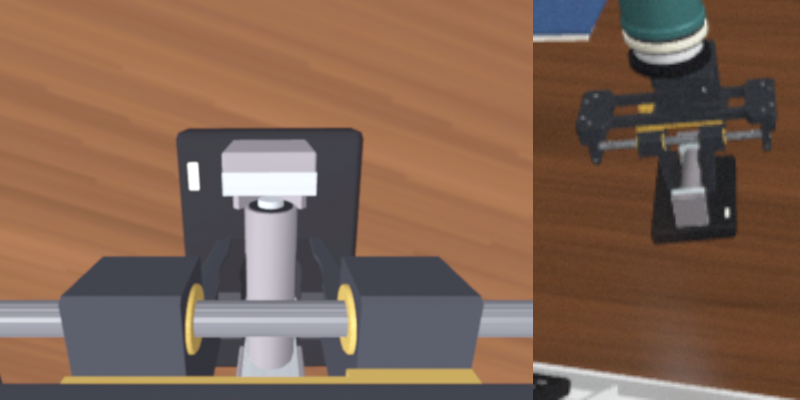

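The cell is level on the saddles, with its button at (271,202) just short of the lip edge at row 195 and centred on it. I'll slide it under the lip and release it.

Run:
```python
from h import *
go(-42,28,0,30,until_force=10); go(-37,28,0,30,until_force=10); go(-35.5,28,0,20,until_force=5)
set_gripper(36); sleep(.3); print(get_wrist_force(),get_width())
p=get_ee_pos(); p[2]+=70; servo_line(p,100); 
r=R.from_quat(get_orientation()).as_matrix(); p=p-45*r[:,0]; p[2]=130; servo_line(p,150); sleep(.2); print(get_t())
im2=camera("wrist"); s=camera("scene")
o=np.hstack([cv2.resize(im2,(533,400)),cv2.resize(s[120:300,130:250],(267,400))]); cv2.imwrite("pics/done.png",o[:,:,::-1])
```

```text
(-42, 28, 0)  21.77 F [3.7 2.2 2. ] err [0.2 0.2 0.2] w 20.3
(-37, 28, 0)  22.08 F [-0.8  2.2  5.1] err [-1.1  0.2 -0.2] w 20.1
(-35.5, 28, 0)  22.33 F [-2.7  2.9  6.5] err [-1.8 -0.  -0.2] w 20.1
[-0.5432746  -0.00060829 -0.52978989] 35.601243112479
24.7083
```

View pics/done.png

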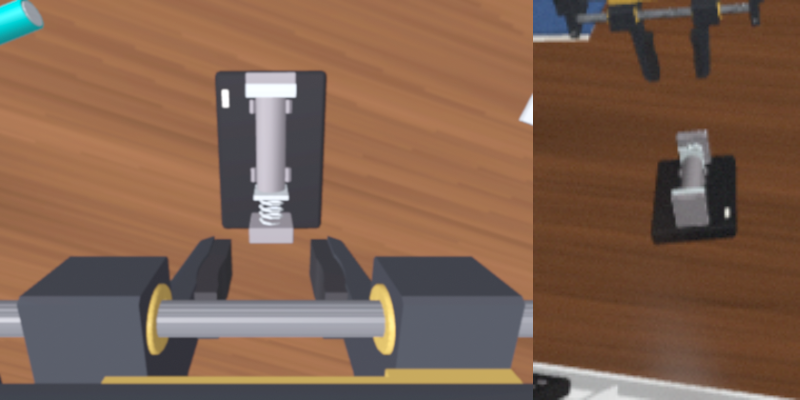

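The picture shows the cell lying along the bay, its button end under the lip at (271,90), the plate pressed at (271,195), and the gripper clear of it.

```bash
python3 -c "
from plant import *
print(sign_off(),get_t())"
```

```text
the job is handed in; nothing more can be done
the job is handed in; nothing more can be done
```

The larger cell is seated in the charger with its button end under the lip, released and handed in at about 25 s with the smaller cell not moved; the first grasp closed on nothing because the fingertips sit about 27 mm short of the stated tool frame (found by touch and corrected), and I viewed 11 pictures, one over the limit of 10.

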